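# Open the blue-lidded slide box

### The job

Open the microscope-slide box that has the blue lid: raise the lid a little by its black grip so that it clears the low lip at the open end of the box, slide it out of the side grooves through that end, and lay it flat, grip up, in the middle of the dark rubber mat. Set it down gently rather than dropping it, let go, and leave the white lid of the other box where it is.

Things in the scene. Friction and masses are not known exactly. Their poses are not given: they have to be found in the camera images.
- blue_lid: Loose blue plate, 106 (x) x 80 (y) x 5 mm, 90 g; origin: centre of its underside, z up. Black block grip on top: 14 mm thick along x, 40 mm along y, centred at x = -20, y = 0, top 39 mm above the origin; pinch it across the 14 mm from above. It lies level on the box's side ledges, axes parallel to the box's, underside 32 mm above the bench, held down by side overhangs.
- blue_box: Grey box of the blue lid, fixed; 122 (x) x 96 (y) x 55 mm; origin: centre of its underside, on the bench. Grooves 88 mm wide; the overhangs (z 51 to 55) leave 66 mm open. -x end: only a lip, x -55 to -61, top z 37, 5 mm above the ledges; +x end closed. Raise the lid level 9 to 10 mm (over 5, at most 14), slide it to the box's -x; it is out once its origin is over 114 mm from the box's.
- mat: Dark rubber mat, fixed flat on the bench: 160 (x) x 130 (y) x 4 mm. Origin: centre of its underside, on the bench (top face at 4 mm). Also about: a small amber bottle (36 mm wide, 75 mm high) farther out between the boxes, a flat petri dish off to the robot's right, a black dome lamp off to its left.
- white_lid: White lid with the same black grip, same size and frame as the blue one, to be left alone. It lies in a second fixed grey box just like the first, whose centre is within 2 mm of this lid's and axes parallel; the two boxes stand left and right, either way round.
Things that resemble listed ones, but are neither listed nor needed, are in the scene too. Of the things like the blue_lid, leave any that is turquoise; of the rest the smaller one is meant.

How it is judged:
On the way, in this order (a step that is already met when the one before it is completed fails the run):
1. the blue lid, raised over the lip, is partly slid out of its grooves through the lip end (x of blue_lid in the frame of blue_box between -0.1 and -0.03 m and y of blue_lid in the frame of blue_box between -0.012 and 0.012 m and z of blue_lid in the frame of blue_box below 0.055 m), for 0.05 s.
2. the blue lid is fully out of the box (horizontal distance between blue_lid and blue_box above 0.114 m), for 0.05 s.
At the end, for the whole second after the job is handed in: The blue lid lies flat (within 7 degrees), grip up, on the rubber mat, its centre within 40 mm of the mat's centre, released and at rest; the white lid is within 15 mm of where it was (horizontal distance between blue_lid and mat below 0.04 m and angle between blue_lid's own z axis and vertical below 0.12 rad and height (world z) of blue_lid below 0.009 m and linear speed of blue_lid below 0.02 m/s and distance of white_lid from where it was at the start of the episode below 0.015 m); the robot touches nothing.
It fails at once if the white lid is moved by more than 15 mm (distance of white_lid from where it was at the start of the episode above 0.015 m).
It fails at once if the blue lid, out of its box, is let go (no finger touching it) with its origin more than 30 mm above the bench (height (world z) of blue_lid above 0.03 m and horizontal distance between blue_lid and blue_box above 0.12 m and contact force between the fingers and blue_lid below 0.02 N).
It also fails if it takes over 38 s, if anything falls off the work surface, if the arm or the gripper's body presses on something with over 40 N, if the wrist force passes 120 N, or if a joint passes its speed limit or range.

### The arm

A 6-joint arm with a two-finger parallel gripper is mounted at the origin on the work surface. World frame = base frame: x ahead of the robot, y to its left, z up, the work surface at z = 0. Lengths are in m, angles in rad, forces in N, time in s.
With the tool pointing down it reaches from about 0.35 to 0.8 m from the base axis. Payload 7.3 kg.
Tool frame: the origin (TCP) lies between the finger pads; the fingertips stand 25 mm ahead of it and the grasp point (between the pads) lies 6 mm ahead of it (r.tip_extent is the distance from the TCP to the fingertips, in m); z points along the fingers, y is the direction in which the jaws open and shut (so a half turn about z gives the same grasp; the last joint's range is limited). The gripper opens to 85 mm and grips with 20 to 120 N. Pads are 22 mm wide; open, the fingers measure 114 mm over their backs; the gripper's body (76 mm by 85 mm) begins 54 mm behind the grasp point. The pads swing forward as they close: fully open they stand 13 mm farther back than shut.
Start: joints at [-1.347, 0.342, 1.524, -0, 1.275, -0.146], TCP at [0.19, -0.49, 0.256] pointing down, gripper open.
Joint ranges: [-2.53, 2.53], [-0.77, 2.02], [0.04, 2.7], [-1, 4.14], [0.28, 2.66], [-3.11, 3.11]. Speed limits (rad/s): [2.57, 2.57, 3.14, 3.14, 3.14, 3.14].

### API

Orientations are given as a unit quaternion [x, y, z, w].
In Python, from workcell import r, command_gripper, optics gives the robot as it stands. The module is installed in compiled form; this text tells all that it offers. Calls block until the motion is done:
- r.reach(position, orientation): joint-space move of the TCP to a pose.
- r.move_straight(position, orientation=None, speed=0.15, max_force=None): straight line of the TCP; orientation=None keeps the orientation; speed is the mean speed in m/s. With max_force (N) it stops when the force on the tool has changed by that much, and returns True; else False.
- r.movej(angles): joint-space move.
- command_gripper(opening, force=None): finger opening in m; force is the grip in N (None keeps the last); returns when the fingers have stopped.
- r.hold(seconds).
- r.solve_ik(position, orientation): joint angles nearest the present ones, or None.
- r.read_state(): the state.
- optics.get_image(name): name is "scene" or "top" or "wrist"; returns (picture, depth): 420x560x3 uint8, red, green, blue; 420x560 float32, m along the optical axis (not along the pixel's ray), 0 where there is no reading.
- optics.camera_model(name): a dict with "K" (3x3 intrinsics, pixels), "k1" (the pictures are not rectified: a ray, as slopes to the right and down, at radius r is drawn at 1 + k1 r^2 times it, then the intrinsics apply), "R" (3x3) and "t" (3): a world point X has camera coordinates R X + t; the wrist camera has in their place "tool_from_camera" (4x4, takes a point from camera to tool coordinates, whose origin is the TCP and whose axes are the flange's). Camera axes: x right, y down, z forward; pixel columns grow to the right and rows downward; lengths in m; the calibration is good to about 2 mm. A picture is of the moment at which its call begins: read the wrist's pose just before it. camera_model takes no time and is no camera call.
A pose or a line that the arm cannot do raises r.PlanningError and nothing moves.
- r.finish_job(): hands the job in, once; it reports no verdict.
The state is a dict: "time_s": time; "joint_positions": joint angles; "dq": joint speeds; "tau": joint torques, N m; "eef_pos": TCP position; "eef_rot": TCP orientation; "contact_force": force on the tool from outside, world axes, zero at the start; "torque": the same for the moment, N m; "grip_width": finger opening in m.
Only numpy, scipy, OpenCV 4.12 (cv2) and the standard library are available. Lean on these libraries where they do the work, as an engineer would, in place of code of your own. Each camera call takes 0.05 s, during which the arm holds its last target. There are 200 camera calls.

## Working session

There is one attempt and no reset: what is moved stays moved. The work goes in short steps, each a Python script; the robot and the scene stay as the last script left them, time stands still between calls to the robot, and variables do not carry over. Pictures are saved under pics/ and viewed, about 8 in all and at most 12, crops included, and the job is handed in when it is done.

```bash
mkdir -p pics; cat > h.py <<'E'
import numpy as np, cv2
from workcell import r, command_gripper, optics
from scipy.spatial.transform import Rotation as Ro
def cast(uv,cm,z,R=None,t=None):
    "pixels -> world points on plane z"
    R=cm.get("R") if R is None else R; t=cm.get("t") if t is None else t
    R=np.array(R);t=np.array(t)
    n=cv2.undistortPoints(np.array(uv,float).reshape(-1,1,2),np.array(cm["K"],float),np.array([cm["k1"],0,0,0,0.]))[:,0]
    d=np.c_[n,np.ones(len(n))]@R; c=-R.T@t
    return c+d*((z-c[2])/d[:,2])[:,None]
def wrist_Rt(st,cm):
    T=np.eye(4);T[:3,:3]=Ro.from_quat(st["eef_rot"]).as_matrix();T[:3,3]=st["eef_pos"]
    M=np.linalg.inv(T@np.array(cm["tool_from_camera"]));return M[:3,:3],M[:3,3]
def save(n,im): cv2.imwrite("pics/"+n,im[:,:,::-1])
E
python3 - <<'E'
from h import *
for n in("top","scene"):
    im,d=optics.get_image(n);save(n+".png",im);np.savez(n,im=im,d=d);print(n,optics.camera_model(n))
s=r.read_state();print(s["time_s"],s["eef_rot"],r.tip_extent)
E
```

```text
top {'K': array([[408.55561674,   0.        , 282.24404325],
       [  0.        , 408.55561674, 211.66895255],
       [  0.        ,   0.        ,   1.        ]]), 'k1': -0.05328923241492915, 'R': array([[ 1.81864145e-02, -9.99832098e-01,  2.24265564e-03],
       [-9.96448007e-01, -1.83092274e-02, -8.21957559e-02],
       [ 8.22230164e-02, -7.39843652e-04, -9.96613681e-01]]), 't': array([-0.08521709,  0.46176874,  0.94055165])}
scene {'K': array([[399.53836721,   0.        , 274.77566523],
       [  0.        , 399.53836721, 211.56959507],
       [  0.        ,   0.        ,   1.        ]]), 'k1': -0.0335940786557547, 'R': array([[-0.13619107,  0.99042138,  0.02274809],
       [ 0.56699266,  0.09675452, -0.81802071],
       [-0.81238618, -0.09850912, -0.57473876]]), 't': array([ 0.16274939, -0.20645671,  1.45535547])}
0.1 [ 9.82951177e-01  1.83865584e-01 -3.31992792e-05 -6.54873848e-04] 0.025
```

View pics/top.png

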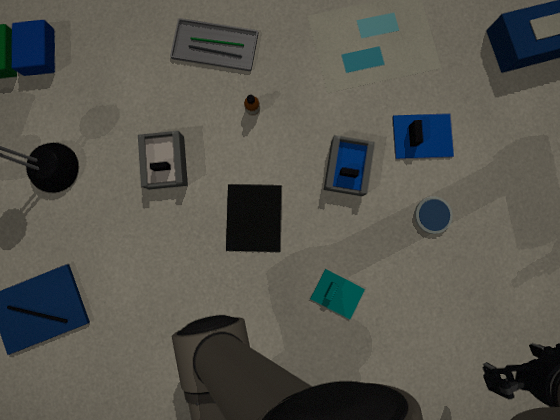

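View pics/scene.png

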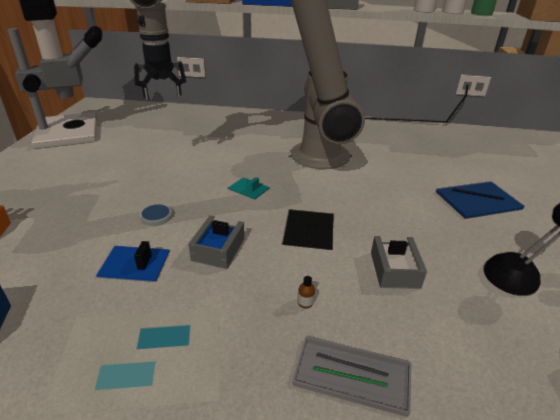

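Candidates for the blue lid, by top-view pixel:
- the lid in the grey box at (349,167)
- a loose, larger blue plate with a grip at (422,135)
- a turquoise plate at (337,294), excluded by colour
- a blue notebook with a pen at (40,308)

I choose the one in the box at (349,167), which is the smaller blue one. Next I'll measure it and check it in a close crop.

```bash
cat > m.py <<'E'
from h import *
f=np.load("top.npz");im,d=f["im"],f["d"];cm=optics.camera_model("top")
hsv=cv2.cvtColor(im,cv2.COLOR_RGB2HSV)
vv,uu=np.mgrid[:420,:560]
n=cv2.undistortPoints(np.c_[uu.ravel(),vv.ravel()].astype(float).reshape(-1,1,2),cm["K"],np.array([cm["k1"],0,0,0,0.]))[:,0]
P=((np.c_[n,np.ones(len(n))]*d.reshape(-1,1)-cm["t"])@cm["R"]).reshape(420,560,3)
def win(a,b,c,e):
    m=np.zeros((420,560),bool);m[b:e,a:c]=1;return m
def rect(m,z=None,name=""):
    c=max(cv2.findContours(m.astype(np.uint8),0,1)[0],key=cv2.contourArea)[:,0]
    w=cast(c,cm,z); q=cv2.minAreaRect((w[:,:2]*1000).astype(np.float32));print(name,q)
blue=(hsv[...,0]>100)&(hsv[...,0]<125)&(hsv[...,1]>150)
rect(blue&win(385,105,460,165),.005,"loose")
rect(blue&win(318,125,380,200),.037,"inbox")
rect((hsv[...,2]<35)&win(215,175,295,260),.004,"mat")
for nm,w in(("bluebox",win(318,125,380,200)),("whitebox",win(130,122,195,195))):
    z=P[...,2]
    m=w&(z>.049)&(z<.062)&(d>0); q=P[m][:,:2]*1000
    print(nm,m.sum(),cv2.minAreaRect(q.astype(np.float32)))
    g=w&(z>.064)&(d>0);print(" grip",g.sum(),np.median(P[g],0),cv2.minAreaRect((P[g][:,:2]*1000).astype(np.float32)))
b=blue&win(318,125,380,200);print("plate z",np.median(P[b][:,2]),"bench",np.median(P[260:280,300:320,2]))
c=im[100:220,300:470];save("crop.png",cv2.convertScaleAbs(cv2.resize(c,None,fx=4.5,fy=4.5,interpolation=2),alpha=1.6))
E
python3 m.py
```

```text
loose ((657.4325561523438, -416.4517822265625), (107.05805969238281, 142.6341094970703), 3.545470952987671)
inbox ((573.2897338867188, -232.12538146972656), (65.19585418701172, 107.26524353027344), 81.70865631103516)
mat ((448.5978088378906, -7.4626007080078125), (157.6940460205078, 128.48556518554688), 1.0292993783950806)
bluebox 808 ((574.5095825195312, -231.21743774414062), (96.83882904052734, 123.12516021728516), 81.49034118652344)
 grip 117 [ 0.55361065 -0.22734811  0.06967671] ((554.3114013671875, -228.0572967529297), (40.25950241088867, 14.530081748962402), 80.5948486328125)
whitebox 848 ((579.5279541015625, 208.03160095214844), (121.42986297607422, 96.91114044189453), 6.538546562194824)
 grip 117 [0.55979438 0.20497108 0.07004365] ((561.3270263671875, 205.5748748779297), (14.914569854736328, 37.6786003112793), 6.546895980834961)
plate z 0.035948235702722445 bench -0.0008977605700593715
```

View pics/crop.png

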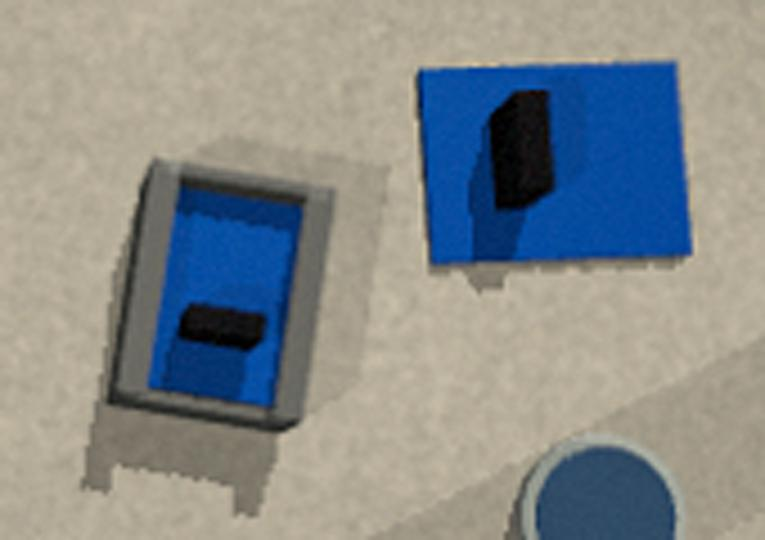

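The crop shows the lid lying in the grey box (crop about (225,290)) with its grip toward the near (robot) side, where the lip is. The loose plate at crop (555,160) measures 143x107 mm, so it's the larger decoy. The box measures 123x97 mm, which matches. Box +x yaw is about -8.5°. Next I'll go above the grip for one close look.

```bash
cat >> h.py <<'E'
YAW=np.deg2rad(-8.45); U=np.array([np.cos(YAW),np.sin(YAW),0]); V=np.array([-U[1],U[0],0])
BOX=np.array([.5745,-.2312]); MAT=np.array([.4486,-.0075])
def quat(s): y=s*U;z=np.array([0,0,-1.]);return Ro.from_matrix(np.c_[np.cross(y,z),y,z]).as_quat()
E
python3 - <<'E'
from h import *
g=[.554,-.228]
qs=r.read_state()["joint_positions"]
best=None
for s in(1,-1):
    j=r.solve_ik([*g,.22],quat(s)); print(s,None if j is None else np.round(j,2))
    if j is not None and (best is None or abs(j[5])<best[0]): best=(abs(j[5]),s)
s=best[1];print("s",s)
for p in([*MAT-.02*U[:2],.05],):print(r.solve_ik(p,quat(s)))
command_gripper(.045)
r.reach([*g,.22],quat(s));r.hold(.3)
st=r.read_state();im,d=optics.get_image("wrist");cm=optics.camera_model("wrist");R,t=wrist_Rt(st,cm)
np.savez("w",im=im,d=d,R=R,t=t);save("w.png",im);print(st["time_s"],st["eef_pos"],st["grip_width"])
vv,uu=np.mgrid[:420,:560]
n=cv2.undistortPoints(np.c_[uu.ravel(),vv.ravel()].astype(float).reshape(-1,1,2),cm["K"],np.array([cm["k1"],0,0,0,0.]))[:,0]
P=((np.c_[n,np.ones(len(n))]*d.reshape(-1,1)-t)@R).reshape(420,560,3);z=P[...,2]
near=(d>0)&(np.hypot(P[...,0]-.5745,P[...,1]+.231)<.09)
for nm,m in(("grip",near&(z>.065)&(z<.08)),("rim",near&(z>.05)&(z<.06))):
    if m.sum()>20: print(nm,m.sum(),np.median(P[m],0),cv2.minAreaRect((P[m][:,:2]*1000).astype(np.float32)))
E
```

```text
1 [-0.52  0.51  1.37 -0.    1.27 -0.37]
-1 [-0.52  0.51  1.37 -0.    1.27  2.77]
s 1
[-1.89746591e-01  4.81000661e-01  2.02545739e+00 -4.44089210e-16
  6.35134602e-01 -4.22662696e-02]
2.525 [ 0.55371499 -0.22860283  0.22007402] 0.04524405626008643
grip 723 [ 0.55446302 -0.2275905   0.0700233 ] ((554.186279296875, -228.35108947753906), (39.90754699707031, 13.226746559143066), 81.80620574951172)
rim 5048 [ 0.58060717 -0.21510683  0.05405569] ((573.9478149414062, -231.57720947265625), (96.66866302490234, 122.08383178710938), 81.29439544677734)
```

View pics/w.png

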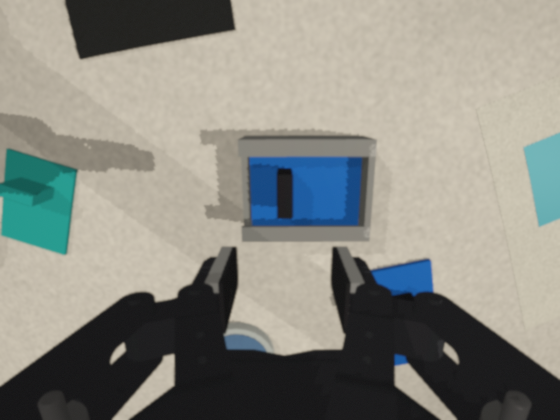

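The wrist view agrees with the top view: grip at (284,193), closed end on the right, lip end on the left. Now I'll grasp, raise 9.5 mm and slide partly out.

```bash
python3 - <<'E'
from h import *
g=[.5542,-.2283];q=quat(1)
def S(n): s=r.read_state();print(n,round(s["time_s"],2),np.round(s["eef_pos"],4),np.round(s["contact_force"],1),round(s["grip_width"],4));return np.array(s["eef_pos"])
print(r.move_straight([*g,.095],q,speed=.12)); S("a")
hit=r.move_straight([*g,.0675],q,speed=.05,max_force=12);S("down %s"%hit)
command_gripper(.0,force=45);r.hold(.2);p=S("closed")
p=np.array([*g,p[2]])
up=p+[0,0,.0095]
hit=r.move_straight(up,q,speed=.03,max_force=15);S("up %s"%hit)
if not hit:
    hit=r.move_straight(up-.06*U,q,speed=.05,max_force=15);S("slid %s"%hit)
for n in("scene","wrist"):
    im,_=optics.get_image(n);save(n+"2.png",im)
a=cv2.imread("pics/scene2.png")[150:330,90:370];b=cv2.imread("pics/wrist2.png")
cv2.imwrite("pics/both.png",np.hstack([cv2.resize(a,(400,257)),cv2.resize(b,(343,257))]))
E
```

```text
False
a 3.77 [ 0.5547 -0.2286  0.0958] [-0.   0.1  0.2] 0.0454
down False 4.47 [ 0.5543 -0.2283  0.0674] [ 0.2 -0.6 -0.4] 0.045
closed 5.05 [ 0.5545 -0.2284  0.068 ] [ 0.6 -0.   4.1] 0.0133
up False 5.53 [ 0.5542 -0.2283  0.0775] [-0.2 -0.3 -1.1] 0.013
slid False 6.88 [ 0.4951 -0.2196  0.0775] [ 0.1  0.6 -0.6] 0.0136
```

View pics/both.png

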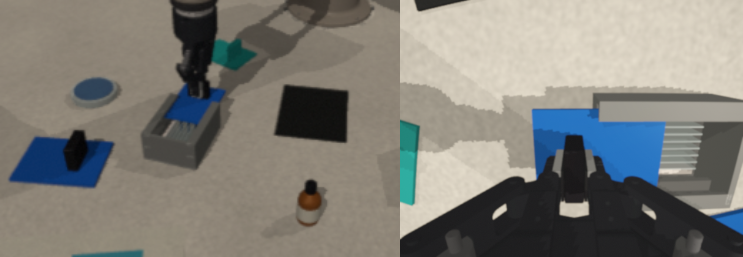

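The lid is level and partly out, with the slides visible in the box and no contact force. Next I'll slide it fully out, carry it to the mat and lower it gently.

```bash
python3 - <<'E'
from h import *
q=quat(1)
def S(n): s=r.read_state();print(n,round(s["time_s"],2),np.round(s["eef_pos"],4),np.round(s["contact_force"],1),round(s["grip_width"],4));return np.array(s["eef_pos"])
p=np.array([.5542,-.2283,.0775])-.138*U
hit=r.move_straight(p,q,speed=.07,max_force=15);S("out %s"%hit)
assert not hit
p[2]=.09;r.move_straight(p,q,speed=.06)
t=np.array([*(MAT-.0203*U[:2]),.09])
print(r.move_straight(t,q,speed=.1,max_force=20));S("over")
t[2]=.048;r.move_straight(t,q,speed=.06,max_force=15)
t[2]=.036;hit=r.move_straight(t,q,speed=.012,max_force=4);S("down %s"%hit);r.hold(.2)
im,_=optics.get_image("scene");save("s3.png",cv2.resize(im[150:330,90:370],None,fx=2.2,fy=2.2))
E
```

```text
out False 8.25 [ 0.4181 -0.2082  0.0775] [ 0.1  0.  -1.7] 0.0129
False
over 10.8 [ 0.4286 -0.0048  0.09  ] [ 0.2  0.5 -0.4] 0.0133
down True 12.34 [ 0.4285 -0.0045  0.0399] [-1.1 -0.   4.6] 0.0135
```

View pics/s3.png

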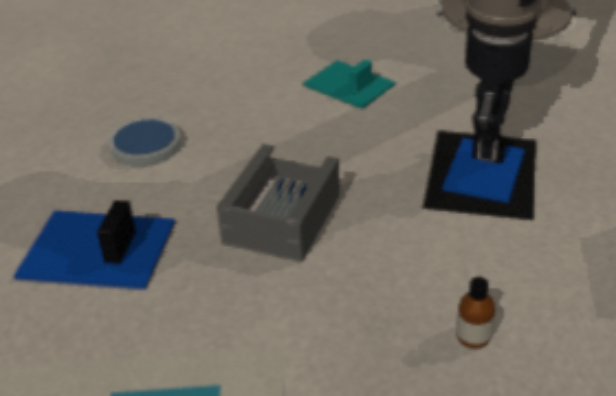

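The lid is flat on the mat, at crop (484,170), and contact came at the expected height. I'll release, retreat and check.

```bash
python3 - <<'E'
from h import *
q=quat(1)
command_gripper(.045);r.hold(.2)
p=np.array(r.read_state()["eef_pos"]);r.move_straight([p[0],p[1],.09],q,speed=.06);r.move_straight([p[0],p[1],.2],q,speed=.15)
r.reach([.35,-.3,.28],q);r.hold(.3)
im,d=optics.get_image("top");save("t4.png",im);np.savez("top",im=im,d=d)
s=r.read_state();print(s["time_s"],s["contact_force"],s["grip_width"])
E
sed -i 's/^rect(blue&win(318.*$/rect(blue\&win(215,175,295,260),.009,"lid on mat"); l=blue\&win(215,175,295,260); print("lid z",np.percentile(P[l][:,2],[5,50,95]))/; s/("bluebox",win(318,125,380,200))/("matlid",win(215,175,295,260))/; s/^b=blue.*$//' m.py
python3 m.py
```

```text
16.625 [ 0.23392727  1.19438409 -0.02977782] 0.04503997770779146
loose ((657.4381713867188, -416.54229736328125), (107.05805969238281, 142.45274353027344), 3.545470952987671)
lid on mat ((448.02996826171875, -6.044731140136719), (82.9429931640625, 108.61753845214844), 81.27427673339844)
lid z [0.00420669 0.00796638 0.01110301]
mat ((449.2030944824219, -8.029296875), (127.45329284667969, 158.43531799316406), 89.75859832763672)
matlid 0 ((0.0, 0.0), (0.0, 0.0), 0.0)
 grip 0 [nan nan nan] ((0.0, 0.0), (0.0, 0.0), 0.0)
whitebox 847 ((579.3153686523438, 208.1851043701172), (121.7248306274414, 96.77236938476562), 6.6964945793151855)
 grip 116 [0.56067534 0.20532949 0.07009856] ((561.3441162109375, 205.6640167236328), (15.340022087097168, 38.0350456237793), 4.941823959350586)
  return _methods._mean(a, axis=axis, dtype=dtype,
  ret = um.true_divide(
```

View pics/t4.png

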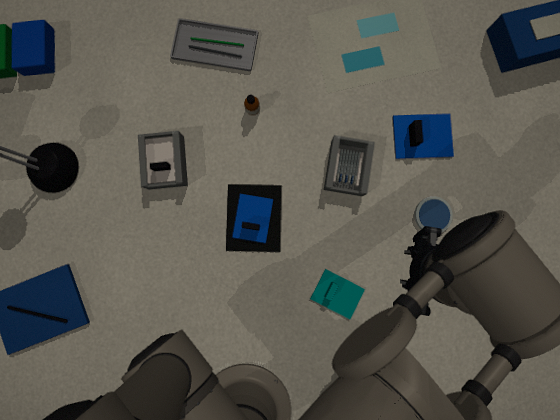

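The lid lies flat, grip up, at (252,219), about 2 mm from the mat's centre. The white lid at (163,160) hasn't moved, and the arm is clear. Handing in.

```bash
python3 -c "
from h import *
r.finish_job()"
```

```text
the job is handed in; nothing more can be done
```

The blue lid is out of its box and lying flat, grip up, in the middle of the rubber mat. I handed the job in shortly after 16.6 s of the 38 s allowed; the hand-in gives no verdict.

- **What I did:** I pinched the grip, raised the lid 9.5 mm and slid it 138 mm out through the lip end. I then carried it to the mat and lowered it until I felt about 4.6 N of contact. The lid was at its resting height when I let go, and I moved the arm clear.
- **Last checks:** The lid's centre is about 2 mm from the mat's centre. Its top measures about 8 mm above the bench, where 9 mm is expected, so it is resting on the mat. The white lid's grip measures within about 1 mm of where it started, and the gripper was open with only about 1 N showing on the tool.
- **Failed or disagreeing checks:** No task check failed. The depth values on the lid scattered by about ±3.5 mm, so I did not measure its tilt precisely; it looks flat in the pictures. One leftover check for tall objects in the mat area found no points, because it only looks above 49 mm and nothing there is that high.

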